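Stop the portion scale from rocking

TASK

The portion scale rocks on its flat steel plate because one of its rubber feet is worn. Press down gently on its corners in turn with closed fingers until you feel one dip, then slide the rubber wedge, thin end first, in from the scale's side under the edge of the housing at that corner until it is just snug, without lifting or shifting the scale. Let go of it and press all four corners once more, starting over the wedge and going round clockwise as seen from above, to prove that nothing gives any more; leave everything else alone.

Things in the scene. Friction and masses are not known exactly. Their poses are not given: they have to be found in the camera images.
- scale_top (a point): portion scale, a low white box 190 mm deep (its x), 230 mm wide (its y), 38 mm tall, 1.8 kg, loose, level at rest; a round steel pan of 128 mm diameter stands 8 mm proud in the middle of its top, a display runs along its front edge (-x, towards the robot). Origin: centre of the housing's top, 48 mm above the plate; x to its back, y to its left, z up
- scale_under (a point): centre of the scale's flat underside, 10 mm above the plate. It stands on four rubber feet, 18 mm across, 10 mm tall, 56 mm in x and 70 mm in y from here. One, not known which, is worn about 3 mm short: that corner, pressed with 2 N or more, dips 3 to 6 mm and swings back level when let go; the other corners give under 1 mm
- corner_front_left (a point): pressing spot on the flat top of the housing at its front left corner (nearest to the robot, +y side), 15 mm in from both edges; axes as the scale's. Seen from above the clockwise order is front left, back left, back right, front right
- corner_back_left (a point): pressing spot on the flat top of the housing at its back left corner (farthest from the robot, +y side), 15 mm in from both edges; axes as the scale's. Seen from above the clockwise order is front left, back left, back right, front right
- corner_back_right (a point): pressing spot on the flat top of the housing at its back right corner (farthest from the robot, -y side), 15 mm in from both edges; axes as the scale's. Seen from above the clockwise order is front left, back left, back right, front right
- corner_front_right (a point): pressing spot on the flat top of the housing at its front right corner (nearest to the robot, -y side), 15 mm in from both edges; axes as the scale's. Seen from above the clockwise order is front left, back left, back right, front right
- wedge_grip (a point): plain dark rubber levelling wedge, 88 mm long, 20 mm wide, 50 g: an upright heel block 28 mm long and 30 mm tall, then a ramp 60 mm long that falls from 14 mm at the heel to 2 mm at the thin end. It lies flat on the steel plate at one side of the scale. The origin is the centre of the heel, 15 mm above the underside; x points along the wedge to the thin end, which lies 74 mm ahead of it; y is across, the 20 mm width to grip
- wedge_ramp (a point): point on the wedge's ramp where it is 10 mm thick, 34 mm ahead of the heel's centre and 40 mm behind the thin end: it lies at the edge of the housing when the wedge is snug under the level scale (sliding takes 1 to 5 N, snug is about 7 N of push); axes as the wedge's
- plate: flat stainless plate let on to the table, 440 by 860 mm, 6 mm thick, its top 6 mm above the table; scale and wedge stand on it. Origin at the centre of its underside
- check_weight: bystander: steel check weight with a knob, 42 mm diameter, 55 mm tall, on the plate on the side of the scale away from the wedge; origin on its underside; leave it alone
- carton: bystander: blue carton lying flat, 130 x 75 x 35 mm; origin on its underside; leave it alone
- jar: bystander: glass jar, 72 mm diameter, 110 mm tall; origin on its underside; leave it alone
- scoop: bystander: long spoon, 200 mm; origin on its underside; leave it alone
- brush: bystander: brush; origin on its underside; leave it alone
- tin: bystander: steel tin, 64 mm diameter, 75 mm tall; origin on its underside; leave it alone

How it is judged:
On the way, in this order (a step that is already met when the one before it is completed fails the run):
1. a corner pressed by the fingers (over 2 N) dips by more than 2.2 mm: the rocking corner is found (((contact force between the fingers and scale above 2 N and horizontal distance between the grasp point and corner_front_left below 0.045 m and height (world z) of corner_front_left below 0.0518 m) or (contact force between the fingers and scale above 2 N and horizontal distance between the grasp point and corner_back_left below 0.045 m and height (world z) of corner_back_left below 0.0518 m) or (contact force between the fingers and scale above 2 N and horizontal distance between the grasp point and corner_back_right below 0.045 m and height (world z) of corner_back_right below 0.0518 m) or (contact force between the fingers and scale above 2 N and horizontal distance between the grasp point and corner_front_right below 0.045 m and height (world z) of corner_front_right below 0.0518 m))), for 0.15 s.
2. the wedge is pushed in under the housing at a corner (its 10 mm thick point within 45 mm of that corner's pressing spot), bears against the housing, and the corner is level (1.5 mm down to 3 mm up) (((horizontal distance between wedge_ramp and corner_front_left below 0.045 m and contact force between wedge and scale above 0.5 N and height (world z) of corner_front_left between 0.0525 and 0.057 m) or (horizontal distance between wedge_ramp and corner_back_left below 0.045 m and contact force between wedge and scale above 0.5 N and height (world z) of corner_back_left between 0.0525 and 0.057 m) or (horizontal distance between wedge_ramp and corner_back_right below 0.045 m and contact force between wedge and scale above 0.5 N and height (world z) of corner_back_right between 0.0525 and 0.057 m) or (horizontal distance between wedge_ramp and corner_front_right below 0.045 m and contact force between wedge and scale above 0.5 N and height (world z) of corner_front_right between 0.0525 and 0.057 m))), for 0.2 s.
3. the corner over the wedge is pressed with more than 3 N and does not give (dips less than 2 mm) (((horizontal distance between each of wedge_ramp, the grasp point and corner_front_left below 0.045 m and contact force between the fingers and scale above 3 N and height (world z) of corner_front_left above 0.052 m) or (horizontal distance between each of wedge_ramp, the grasp point and corner_back_left below 0.045 m and contact force between the fingers and scale above 3 N and height (world z) of corner_back_left above 0.052 m) or (horizontal distance between each of wedge_ramp, the grasp point and corner_back_right below 0.045 m and contact force between the fingers and scale above 3 N and height (world z) of corner_back_right above 0.052 m) or (horizontal distance between each of wedge_ramp, the grasp point and corner_front_right below 0.045 m and contact force between the fingers and scale above 3 N and height (world z) of corner_front_right above 0.052 m))), for 0.2 s.
4. the next corner clockwise is pressed with more than 3 N and does not give (((horizontal distance between wedge_ramp and corner_front_left below 0.045 m and contact force between the fingers and scale above 3 N and horizontal distance between the grasp point and corner_back_left below 0.045 m and height (world z) of corner_back_left above 0.052 m) or (horizontal distance between wedge_ramp and corner_back_left below 0.045 m and contact force between the fingers and scale above 3 N and horizontal distance between the grasp point and corner_back_right below 0.045 m and height (world z) of corner_back_right above 0.052 m) or (horizontal distance between wedge_ramp and corner_back_right below 0.045 m and contact force between the fingers and scale above 3 N and horizontal distance between the grasp point and corner_front_right below 0.045 m and height (world z) of corner_front_right above 0.052 m) or (horizontal distance between wedge_ramp and corner_front_right below 0.045 m and contact force between the fingers and scale above 3 N and horizontal distance between the grasp point and corner_front_left below 0.045 m and height (world z) of corner_front_left above 0.052 m))), for 0.2 s.
5. the corner opposite the wedge is pressed with more than 3 N and does not give (((horizontal distance between wedge_ramp and corner_front_left below 0.045 m and contact force between the fingers and scale above 3 N and horizontal distance between the grasp point and corner_back_right below 0.045 m and height (world z) of corner_back_right above 0.052 m) or (horizontal distance between wedge_ramp and corner_back_left below 0.045 m and contact force between the fingers and scale above 3 N and horizontal distance between the grasp point and corner_front_right below 0.045 m and height (world z) of corner_front_right above 0.052 m) or (horizontal distance between wedge_ramp and corner_back_right below 0.045 m and contact force between the fingers and scale above 3 N and horizontal distance between the grasp point and corner_front_left below 0.045 m and height (world z) of corner_front_left above 0.052 m) or (horizontal distance between wedge_ramp and corner_front_right below 0.045 m and contact force between the fingers and scale above 3 N and horizontal distance between the grasp point and corner_back_left below 0.045 m and height (world z) of corner_back_left above 0.052 m))), for 0.2 s.
6. the last corner is pressed with more than 3 N and does not give (((horizontal distance between wedge_ramp and corner_front_left below 0.045 m and contact force between the fingers and scale above 3 N and horizontal distance between the grasp point and corner_front_right below 0.045 m and height (world z) of corner_front_right above 0.052 m) or (horizontal distance between wedge_ramp and corner_back_left below 0.045 m and contact force between the fingers and scale above 3 N and horizontal distance between the grasp point and corner_front_left below 0.045 m and height (world z) of corner_front_left above 0.052 m) or (horizontal distance between wedge_ramp and corner_back_right below 0.045 m and contact force between the fingers and scale above 3 N and horizontal distance between the grasp point and corner_back_left below 0.045 m and height (world z) of corner_back_left above 0.052 m) or (horizontal distance between wedge_ramp and corner_front_right below 0.045 m and contact force between the fingers and scale above 3 N and horizontal distance between the grasp point and corner_back_right below 0.045 m and height (world z) of corner_back_right above 0.052 m))), for 0.2 s.
At the end, for the whole second after the job is handed in: The wedge lies flat on the plate under the housing's edge at a corner (its 10 mm thick point within 45 mm of the pressing spot); all four corners stand at their normal height (1.5 mm down to 3 mm up); the scale is within 15 mm of where it stood; scale and wedge at rest ((horizontal distance between wedge_ramp and corner_front_left below 0.045 m or horizontal distance between wedge_ramp and corner_back_left below 0.045 m or horizontal distance between wedge_ramp and corner_back_right below 0.045 m or horizontal distance between wedge_ramp and corner_front_right below 0.045 m) and height (world z) of corner_front_left between 0.0525 and 0.057 m and height (world z) of corner_back_left between 0.0525 and 0.057 m and height (world z) of corner_back_right between 0.0525 and 0.057 m and height (world z) of corner_front_right between 0.0525 and 0.057 m and distance of scale_top from where it was at the start of the episode below 0.015 m and angle between wedge_grip's own z axis and vertical below 0.1 rad and linear speed of each of scale, wedge below 0.01 m/s); the robot touches nothing.
It fails at once if the scale is pressed by the fingers with more than 30 N (contact force between the fingers and scale above 30 N).
It fails at once if the scale is shifted by more than 20 mm (distance of scale_top from where it was at the start of the episode above 0.02 m).
It fails at once if a bystander is moved by more than 30 mm (distance of any of check_weight, carton, jar, scoop, brush, tin from where it was at the start of the episode above 0.03 m).
It also fails if it takes over 72 s, if anything falls off the work surface, if the arm or the gripper's body presses on something with over 40 N, if the wrist force passes 120 N, or if a joint passes its speed limit or range.

ROBOT

A 6-joint arm with a two-finger parallel gripper is mounted at the origin on the work surface. World frame = base frame: x ahead of the robot, y to its left, z up, the work surface at z = 0. Lengths are in m, angles in rad, forces in N, time in s.
With the tool pointing down it reaches from about 0.275 to 0.875 m from the base axis. Payload 12.5 kg.
Tool frame: the origin (TCP) lies on the centre line of the jaws, within the pads' length; the fingertips stand r.finger_overhang ahead of it and the grasp point (between the pads) lies 3 mm ahead of it (r.finger_overhang is the distance from the TCP to the fingertips, in m); z points along the fingers, y is the line along which they close (so a half turn about z gives the same grasp; the last joint's range is limited). The gripper opens to 85 mm and grips with 20 to 120 N. Pads are 22 mm wide; open, the fingers measure 114 mm over their backs; the gripper's body (76 mm by 85 mm) begins 54 mm behind the grasp point. The pads swing forward as they close: fully open they stand 13 mm farther back than shut.
Start: joints at [1.022, 0.351, 1.652, -0, 1.139, -0.085], TCP at [0.246, 0.492, 0.253] pointing down, gripper open.
Joint ranges: [-2.75, 2.75], [-0.79, 2.1], [0.01, 2.65], [-1.57, 4.71], [0.07, 3.14], [-2.87, 2.87]. Speed limits (rad/s): [2.22, 2.22, 2.79, 3.14, 3.14, 3.14].

INTERFACE

Orientations are given as a unit quaternion [x, y, z, w].
In Python, from cell import r, optics gives the robot as it stands. The module is installed in compiled form; this text tells all that it offers. Calls block until the motion is done:
- r.move_to(position, orientation): joint-space move of the TCP to a pose.
- r.move_linear(position, rot=None, vel=0.15): straight line of the TCP; rot=None keeps the orientation; vel is the mean speed in m/s.
- r.set_joints(angles): joint-space move.
- r.set_gripper(opening, squeeze=None): opening from 0.0 (shut) to 1.0 (fully open); squeeze is the grip in N (None keeps the last); returns when the fingers have stopped.
- r.sleep(seconds).
- r.inverse_kinematics(position, orientation): joint angles nearest the present ones, or None.
- optics.get_image(name): name is "side" or "top"; returns a dict with "pixels" (420x560x3 uint8, red, green, blue), "depth" (420x560 float32, m along the optical axis (not along the pixel's ray), 0 where there is no reading), "fx", "fy", "cx", "cy" (pixels), "D" ([k1, k2, p1, p2, k3] as OpenCV has them; the pictures are not rectified), "camera_from_world" (4x4, takes a point from world to camera coordinates). Camera axes: x right, y down, z forward; pixel columns grow to the right and rows downward; lengths in m; the calibration is good to about 2 mm. A picture is of the moment at which its call begins.
A pose or a line that the arm cannot do raises r.PlanningError and nothing moves.
- r.hand_in(): hands the job in; it is judged then, once.
Readings, each from a call of its own:
- r.current_t(): time.
- r.current_q(): joint angles.
- r.current_qvel(): joint speeds.
- r.current_effort(): joint torques, N m.
- r.current_tool_pos(): TCP position.
- r.current_ee_rot(): TCP orientation.
- r.current_contact_force(): force on the tool from outside, world axes, zero at the start.
- r.current_torque(): the same for the moment, N m.
- r.current_opening(): opening from 0.0 (shut) to 1.0 (fully open).
- r.current_finger_force(): force on a finger pad.
Only numpy, scipy, OpenCV 4.12 (cv2) and the standard library are available. Lean on these libraries where they do the work, as an engineer would, in place of code of your own. Each camera call takes 0.05 s, during which the arm holds its last target. There are 200 camera calls.

## Working session

There is one attempt and no reset: what is moved stays moved. The work goes in short steps, each a Python script; the robot and the scene stay as the last script left them, time stands still between calls to the robot, and variables do not carry over. Pictures are saved under pics/ and viewed, at most 10 in all, crops included, and the job is handed in when it is done.

```bash
mkdir -p pics; cat > h.py <<'E'
import numpy as np, cv2
from cell import r, optics
def snap(n,f=None):
    im=optics.get_image(n)
    if f: cv2.imwrite('pics/'+f,im['pixels'][:,:,::-1])
    return im
def K(im): return np.array([[im['fx'],0,im['cx']],[0,im['fy'],im['cy']],[0,0,1.]])
def ray(im,px,z):
    p=cv2.undistortPoints(np.array(px,float).reshape(-1,1,2),K(im),np.array(im['D'],float)).reshape(-1,2)
    T=np.linalg.inv(im['camera_from_world']);d=np.c_[p,np.ones(len(p))]@T[:3,:3].T;o=T[:3,3]
    return o+d*((z-o[2])/d[:,2])[:,None]
def cloud(im):
    h,w=im['depth'].shape;v,u=np.mgrid[:h,:w]
    p=cv2.undistortPoints(np.stack([u,v],-1).reshape(-1,1,2).astype(float),K(im),np.array(im['D'],float)).reshape(-1,2)
    d=im['depth'].reshape(-1,1);T=np.linalg.inv(im['camera_from_world'])
    P=(np.c_[p,np.ones(len(p))]*d)@T[:3,:3].T+T[:3,3];P[d[:,0]==0]=np.nan
    return P.reshape(h,w,3)
E
python3 - <<'E'
from h import *
a=snap('top','top.png');b=snap('side','side.png')
for i in(a,b):
    print(np.linalg.inv(i['camera_from_world']).round(3)[:3]); print((i['depth']>0).mean())
print(r.current_tool_pos(),r.current_ee_rot(),r.finger_overhang,r.current_opening(),r.current_t())
E
```

```text
[[ 0.012 -0.998  0.069  0.424]
 [-1.    -0.012 -0.008 -0.017]
 [ 0.009 -0.069 -0.998  1.197]]
0.9959821428571428
[[ 0.996 -0.038  0.083  0.45 ]
 [-0.088 -0.604  0.792 -0.846]
 [ 0.02  -0.796 -0.605  0.714]]
0.9955569727891157
[0.24589436 0.49167682 0.25282786] [ 2.29825236e-01  9.73231780e-01 -4.88729463e-04 -1.57219871e-04] 0.022 0.9988824897251003 0.1
```

View pics/top.png

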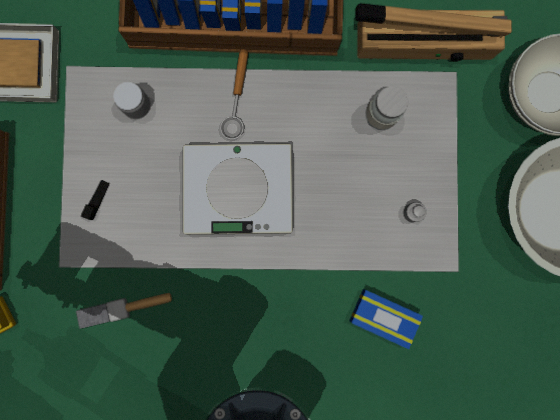

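View pics/side.png

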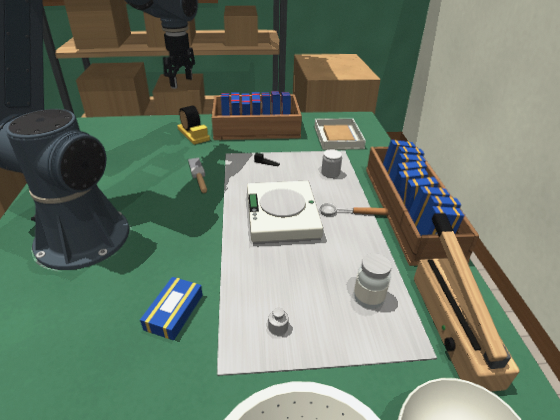

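Top view: the white scale spans about (182–293, 142–235) with its display towards the robot. The dark wedge is at about (95, 200) on the +y side, heel apparently at the lower end (90, 212). The check weight is at (415, 211), and the scoop touches near the scale's back edge at (232, 128). The side view agrees, with the wedge at (267, 160).

```bash
python3 - <<'E'
from h import *
a=snap('top');P=cloud(a);z=P[...,2];g=a['pixels'].astype(int)
m=np.zeros(z.shape,np.uint8);m[120:250,165:310]=1
print('plate z',np.nanmedian(z[100:130,270:330]),'scale top z',np.nanmedian(z[150:160,190:200]))
mm=((z>0.035)&(m>0)).astype(np.uint8)
mm=cv2.morphologyEx(mm,cv2.MORPH_OPEN,np.ones((7,7)))
c=max(cv2.findContours(mm,0,2)[0],key=cv2.contourArea)
rc=cv2.minAreaRect(c);W=ray(a,cv2.boxPoints(rc),0.054);print(rc,W.round(4),W.mean(0).round(4))
print([np.linalg.norm(W[i]-W[i-1]).round(4) for i in range(4)])
w=np.zeros(z.shape,np.uint8);w[170:228,70:120]=1
dk=((g.max(2)<75)&(w>0)).astype(np.uint8)
c=max(cv2.findContours(dk,0,2)[0],key=cv2.contourArea);rc=cv2.minAreaRect(c)
print(rc,cv2.contourArea(c),ray(a,cv2.boxPoints(rc),0.012).round(4))
q=P[(dk>0)]
o=q[:,:2].mean(0);u=np.linalg.svd(q[:,:2]-o)[2][0];s=(q[:,:2]-o)@u
print(o,u)
for k in np.arange(-.055,.056,.01):
    k0=(s>k)&(s<k+.01)
    if k0.sum(): print(k.round(3),k0.sum(),q[k0,2].mean().round(4), q[k0,:2].mean(0).round(4))
cv2.imwrite('pics/w.png',cv2.resize(a['pixels'][165:235,60:130,::-1],None,fx=7,fy=7))
E
```

```text
plate z 0.007335320577007032 scale top z 0.05484174005598941
((237.49996948242188, 188.49996948242188), (108.99998474121094, 88.99998474121094), 0.0) [[ 0.4521  0.1594  0.054 ]
 [ 0.6393  0.1636  0.054 ]
 [ 0.6425 -0.066   0.054 ]
 [ 0.4547 -0.0678  0.054 ]] [0.5472 0.0473 0.054 ]
[np.float64(0.2272), np.float64(0.1873), np.float64(0.2296), np.float64(0.1878)]
((95.30001068115234, 199.90000915527344), (12.969194412231445, 41.59086227416992), 26.56505012512207) 413.5 [[0.4881 0.3868 0.012 ]
 [0.5692 0.3499 0.012 ]
 [0.5569 0.3247 0.012 ]
 [0.4759 0.3617 0.012 ]]Traceback (most recent call last):
  File "<stdin>", line 15, in <module>
    u, s, vh = gufunc(a, signature=signature)
               ~~~~~~^^^^^^^^^^^^^^^^^^^^^^^^
    raise LinAlgError("SVD did not converge")
numpy.linalg.LinAlgError: SVD did not converge
```

```bash
python3 - <<'E'
from h import *
a=snap('top');P=cloud(a);z=P[...,2];g=a['pixels'].astype(int)
w=np.zeros(z.shape,np.uint8);w[175:225,75:115]=1
dk=((g.max(2)<80)&(w>0)&np.isfinite(z)).astype(np.uint8)
q=P[(dk>0)]
o=q[:,:2].mean(0);u=np.linalg.svd(q[:,:2]-o)[2][0];s=(q[:,:2]-o)@u;n=np.array([-u[1],u[0]])
print(o,u)
for k in np.arange(-.055,.056,.01):
    k0=(s>k)&(s<k+.01)
    if k0.sum(): print(k.round(3),k0.sum(),q[k0,2].mean().round(4), q[k0,:2].mean(0).round(4),np.ptp((q[k0,:2]-o)@n).round(4))
# scale yaw: fit back and front edge
mm=(z>0.035)
ys=[];
for lo,hi,ax in((195,285,0),(150,230,1)):
  for side in(0,1):
    pts=[]
    for k in range(lo,hi):
        if ax==0: v=np.flatnonzero(mm[136:250,k])+136; pts.append((k,v[0] if side==0 else v[-1]))
        else: v=np.flatnonzero(mm[k,165:310])+165; pts.append((v[0] if side==0 else v[-1],k))
    W=ray(a,pts,.054)[:,:2]; f=cv2.fitLine(W.astype(np.float32),cv2.DIST_HUBER,0,.01,.01).ravel()
    print(f)
cv2.imwrite('pics/w.png',cv2.resize(a['pixels'][165:235,60:130,::-1],None,fx=7,fy=7))
E
```

```text
[0.51921854 0.3534054 ] [-0.9418489   0.33603668]
-0.055 9 0.0093 [0.563  0.3389] 0.0161
-0.045 44 0.0107 [0.5569 0.3398] 0.0239
-0.035 47 0.013 [0.5474 0.3429] 0.0209
-0.025 47 0.0143 [0.5381 0.3469] 0.0202
-0.015 48 0.0161 [0.5287 0.3501] 0.0188
-0.005 50 0.0179 [0.5192 0.3535] 0.0205
0.005 60 0.0229 [0.5096 0.3572] 0.021
0.015 62 0.0318 [0.5002 0.3597] 0.0208
0.025 64 0.0314 [0.491  0.3635] 0.0194
0.035 33 0.0317 [0.484  0.3662] 0.019
[ 0.01403138 -0.99990153  0.64075625  0.06389068]
[ 0.0116679  -0.99993193  0.45319188  0.06075836]
[0.9997493  0.02239111 0.5444679  0.16148059]
[ 0.99995494  0.00949257  0.55072635 -0.06478515]
```

View pics/w.png

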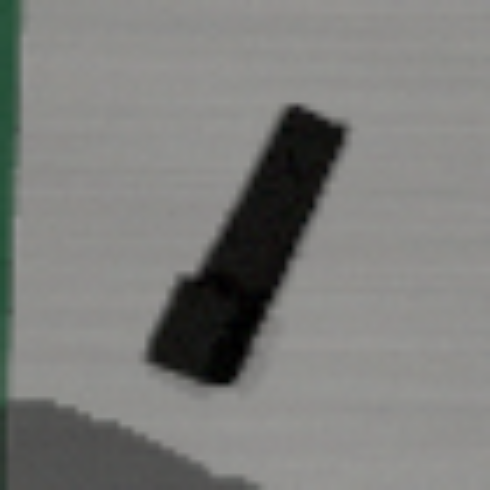

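The crop shows the heel at (195, 335) and the thin end at (318, 115), so the wedge points +x with a yaw of about -20°. The heel centre is at about (0.495, 0.362). Next I press the left corners.

```bash
cat >> h.py <<'E'
from scipy.spatial.transform import Rotation as Ro
C=np.array([.547,.048]);YAW=.0145
def loc(x,y): 
    c,s=np.cos(YAW),np.sin(YAW); return C+np.array([c*x-s*y,s*x+c*y])
COR={'FL':loc(-.08,.1),'BL':loc(.08,.1),'BR':loc(.08,-.1),'FR':loc(-.08,-.1)}
def down(t): # tool y axis at world angle t
    c,s=np.cos(t),np.sin(t);return Ro.from_matrix(np.array([[-s,c,0],[c,s,0],[0,0,-1.]])).as_quat()
def fz(n=1): return r.current_contact_force()
def press(name,zstart,q,fstop=6.,zmin=.046,fdip=2.5):
    """lower closed fingers on a corner; returns list (tip z, Fz)"""
    p=COR[name];h=r.finger_overhang
    r.move_linear([*p,zstart+h],rot=q,vel=.25)
    r.sleep(.15);f0=r.current_contact_force()[2];out=[];z=zstart
    while z>zmin:
        z-=.0008;r.move_linear([*p,z+h],vel=.02)
        f=r.current_contact_force()[2]-f0;out.append((round(r.current_tool_pos()[2]-h,4),round(f,1)))
        if f>fstop: break
    r.sleep(.35);out.append(('hold',round(r.current_tool_pos()[2]-h,4),round(r.current_contact_force()[2]-f0,1)))
    r.move_linear([*p,.08+h],vel=.15)
    return out
E
python3 - <<'E'
from h import *
for t in(0,np.pi,np.pi/2,-np.pi/2,-.35,np.pi-.35):
    q=down(t)
    for p in [[*COR[k],.1] for k in COR]+[[.495,.362,.1],[.6,.3,.1]]:
        j=r.inverse_kinematics(p,q);print(round(t,2),np.round(p,3),None if j is None else np.round(j,2))
r.set_gripper(0.0);print(r.current_opening(),r.finger_overhang,r.current_t())
E
```

```text
0 [0.466 0.147 0.1  ] [ 0.21  0.47  1.93 -0.    0.74  0.21]
0 [0.626 0.149 0.1  ] [ 0.16  0.69  1.51 -0.    0.94  0.16]
0 [ 0.628 -0.051  0.1  ] [-0.15  0.67  1.54 -0.    0.92 -0.15]
0 [ 0.468 -0.053  0.1  ] [-0.21  0.45  1.97 -0.    0.72 -0.21]
0 [0.495 0.362 0.1  ] [ 0.56  0.65  1.59 -0.    0.9   0.56]
0 [0.6 0.3 0.1] [ 0.39  0.74  1.42 -0.    0.98  0.39]
3.14 [0.466 0.147 0.1  ] None
3.14 [0.626 0.149 0.1  ] None
3.14 [ 0.628 -0.051  0.1  ] None
3.14 [ 0.468 -0.053  0.1  ] None
3.14 [0.495 0.362 0.1  ] [ 0.56  0.65  1.59 -0.    0.9  -2.59]
3.14 [0.6 0.3 0.1] [ 0.39  0.74  1.42 -0.    0.98 -2.75]
1.57 [0.466 0.147 0.1  ] [ 0.21  0.47  1.93 -0.    0.74 -1.36]
1.57 [0.626 0.149 0.1  ] [ 0.16  0.69  1.51 -0.    0.94 -1.41]
1.57 [ 0.628 -0.051  0.1  ] [-0.15  0.67  1.54 -0.    0.92 -1.73]
1.57 [ 0.468 -0.053  0.1  ] [-0.21  0.45  1.97 -0.    0.72 -1.78]
1.57 [0.495 0.362 0.1  ] [ 0.56  0.65  1.59 -0.    0.9  -1.02]
1.57 [0.6 0.3 0.1] [ 0.39  0.74  1.42 -0.    0.98 -1.18]
-1.57 [0.466 0.147 0.1  ] [ 0.21  0.47  1.93 -0.    0.74  1.78]
-1.57 [0.626 0.149 0.1  ] [ 0.16  0.69  1.51 -0.    
[... 298 characters left out ...]
21  0.47  1.93 -0.    0.74  0.56]
-0.35 [0.626 0.149 0.1  ] [ 0.16  0.69  1.51 -0.    0.94  0.51]
-0.35 [ 0.628 -0.051  0.1  ] [-0.15  0.67  1.54 -0.    0.92  0.2 ]
-0.35 [ 0.468 -0.053  0.1  ] [-0.21  0.45  1.97 -0.    0.72  0.14]
-0.35 [0.495 0.362 0.1  ] [ 0.56  0.65  1.59 -0.    0.9   0.91]
-0.35 [0.6 0.3 0.1] [ 0.39  0.74  1.42 -0.    0.98  0.74]
2.79 [0.466 0.147 0.1  ] [ 0.21  0.47  1.93 -0.    0.74 -2.58]
2.79 [0.626 0.149 0.1  ] [ 0.16  0.69  1.51 -0.    0.94 -2.63]
2.79 [ 0.628 -0.051  0.1  ] None
2.79 [ 0.468 -0.053  0.1  ] None
2.79 [0.495 0.362 0.1  ] [ 0.56  0.65  1.59 -0.    0.9  -2.24]
2.79 [0.6 0.3 0.1] [ 0.39  0.74  1.42 -0.    0.98 -2.4 ]
0.0030674340581018085 0.022 0.9667
```

```bash
python3 - <<'E'
from h import *
q=down(0)
p=COR['FL'];r.move_to([*p,.13],q)
print(r.current_t())
print(press('FL',.060,q,fstop=8));print(r.current_t())
E
```

```text
2.5417
[(np.float64(0.0597), np.float64(-0.1)), (np.float64(0.0584), np.float64(-0.8)), (np.float64(0.0575), np.float64(-0.3)), (np.float64(0.0567), np.float64(0.2)), (np.float64(0.0559), np.float64(0.7)), (np.float64(0.0551), np.float64(-0.2)), (np.float64(0.0544), np.float64(-1.4)), (np.float64(0.0536), np.float64(0.2)), (np.float64(0.0528), np.float64(0.4)), (np.float64(0.052), np.float64(0.4)), (np.float64(0.0512), np.float64(0.8)), (np.float64(0.0505), np.float64(3.6)), (np.float64(0.05), np.float64(9.3)), ('hold', np.float64(0.05), np.float64(9.8))]
6.9833
```

```bash
python3 - <<'E'
from h import *
q=down(0)
print([tuple(map(str,x)) for x in press('BL',.058,q,fstop=8)]);print(r.current_t())
E
```

```text
[('0.0574', '-1.6'), ('0.0564', '-0.5'), ('0.0555', '-0.8'), ('0.0547', '-1.1'), ('0.054', '-0.8'), ('0.0535', '2.8'), ('0.0531', '8.9'), ('hold', '0.0532', '7.8')]
10.3667
```

Back left is firm: 9 N at 53 mm. Front left dipped about 3.3 mm, so that is the worn corner. Next I fetch the wedge.

```bash
python3 - <<'E'
from h import *
h0=np.array([.495,.362]);t=np.deg2rad(70)
r.set_gripper(.65)
r.move_to([*h0,.11],down(t))
r.move_linear([*h0,.033],vel=.12)
r.set_gripper(0.0,squeeze=25)
print('open',r.current_opening(),r.current_finger_force(),r.current_contact_force(),r.current_tool_pos())
r.move_linear([*h0,.05],vel=.1)
r.move_linear([*loc(-.08,.215),.05],rot=down(YAW),vel=.12)
print(r.current_t());a=snap('top');b=snap('side');print(r.current_tool_pos())
A=cv2.resize(a['pixels'][140:270,110:260],None,fx=3,fy=3);B=cv2.resize(b['pixels'][130:260,190:340],None,fx=3,fy=3)
cv2.imwrite('pics/g.png',np.vstack([A,B])[:, :, ::-1][:600] if False else np.hstack([A[:,:400],B[:,:400]])[:,:,::-1])
E
```

```text
open 0.22749112159367516 25.645295083522797 [-0.34738615  0.25601376  5.9156465 ] [0.4953604  0.36230352 0.03376711]
14.7917
[0.46394881 0.26205238 0.04994147]
```

View pics/g.png

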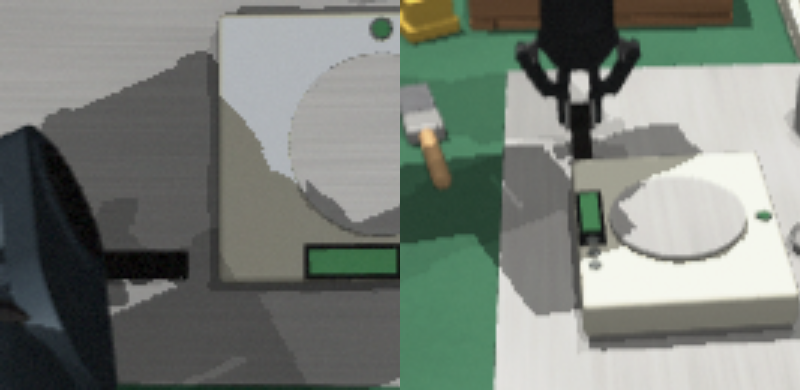

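The wedge is held straight and lines up with the front-left corner: its tip is at crop (188, 265), and the scale edge is at 218 with the front edge at row 283. Next I lower it and slide it in.

```bash
python3 - <<'E'
from h import *
f=lambda:r.current_contact_force()
F0=f();print(F0.round(1))
P=lambda y,z:[*loc(-.081,y),z]
r.move_linear(P(.215,.037),vel=.08)
z=.037
while z>.031:
    z-=.0007;r.move_linear(P(.215,z),vel=.02);d=f()-F0
    if d[2]>2: break
print('z',z,r.current_tool_pos(),d.round(1))
r.move_linear(P(.170,z),vel=.05);r.sleep(.1);print((f()-F0).round(1))
y=.170;log=[];hit=0
while y>.140:
    y-=.001;r.move_linear(P(y,z),vel=.02);d=f()-F0;log.append((round(y,3),*[float(v) for v in d.round(1)]))
    if d[1]>7.5: hit+=1
    else: hit=0
    if d[1]>9 or hit>=2: break
r.sleep(.3);print(log,(f()-F0).round(1),r.current_tool_pos(),r.current_t())
E
```

```text
[-0.   0.3 -0.5]
z 0.0335 [0.4629467  0.26185037 0.03372571] [-1.9 -0.9  5. ]
[ 0.5 -0.4  7.3]
[(0.169, -0.6, 2.3, 7.2), (0.168, 0.6, 2.4, 6.0), (0.167, 0.1, 2.5, 6.2), (0.166, 0.6, 2.4, 7.3), (0.165, -0.6, 3.6, 5.9), (0.164, 0.6, 2.6, 7.1), (0.163, -0.1, 2.0, 6.1), (0.162, -0.8, 1.7, 6.6), (0.161, 0.8, 2.7, 5.6), (0.16, 0.3, 2.3, 5.9), (0.159, 1.0, 2.3, 7.2), (0.158, 0.7, 2.5, 6.2), (0.157, 0.5, 2.3, 6.7), (0.156, 0.4, 2.2, 6.1), (0.155, -0.1, 3.3, 6.5), (0.154, -1.0, 2.2, 6.6), (0.153, 0.8, 2.5, 6.5), (0.152, 0.1, 3.9, 5.9), (0.151, -0.2, 4.8, 6.6), (0.15, -0.4, 5.2, 5.4), (0.149, 0.0, 6.3, 5.1), (0.148, -0.0, 8.3, 5.4), (0.147, -1.0, 9.1, 5.6)] [-1.   9.3  6.3] [0.46417272 0.19396047 0.03376273] 23.6583
```

```bash
python3 - <<'E'
from h import *
r.set_gripper(.5);p=r.current_tool_pos()
r.move_linear([p[0],p[1],.11],vel=.12)
r.set_gripper(0.0)
q=down(0)
out=press('FL',.057,q,fstop=7,zmin=.0485);print([tuple(map(str,x)) for x in out]);print(r.current_t())
a=snap('top');b=snap('side')
A=cv2.resize(a['pixels'][140:270,110:260],None,fx=3,fy=3);B=cv2.resize(b['pixels'][130:260,190:340],None,fx=3,fy=3)
cv2.imwrite('pics/i.png',np.hstack([A[:,:400],B[:,:400]])[:,:,::-1])
E
```

```text
[('0.0564', '-0.6'), ('0.0554', '-0.6'), ('0.0545', '-0.9'), ('0.0539', '1.9'), ('0.0535', '10.7'), ('hold', '0.0536', '10.3')]
27.7417
```

View pics/i.png

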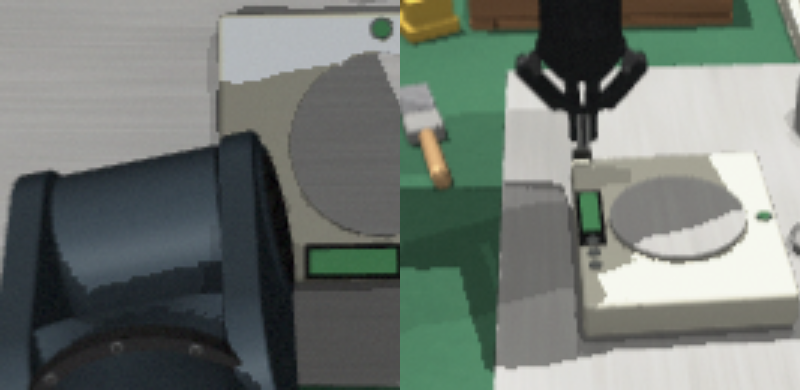

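The front-left corner is now firm: 10 N at 53.6 mm. The scale hasn't moved, and the side view shows the wedge heel just behind the corner at (583, 153). I carry on clockwise.

```bash
python3 - <<'E'
from h import *
q=down(0)
for k in('BL','BR','FR'):
    r.move_linear([*COR[k],.08+r.finger_overhang],vel=.25)
    print(k,[tuple(map(str,x)) for x in press(k,.057,q,fstop=7,zmin=.0485)],r.current_t())
p=r.current_tool_pos();r.move_linear([p[0],p[1],.2],vel=.25)
r.move_to([.4,-.3,.3],q);r.sleep(.3)
a=snap('top');b=snap('side');print(r.current_t())
P=cloud(a)
A=cv2.resize(a['pixels'][140:270,110:260],None,fx=3,fy=3);B=cv2.resize(b['pixels'][130:260,190:340],None,fx=3,fy=3)
cv2.imwrite('pics/j.png',np.hstack([A[:,:400],B[:,:400]])[:,:,::-1])
E
```

```text
BL [('0.0566', '0.1'), ('0.0554', '-0.6'), ('0.0545', '0.7'), ('0.0539', '1.1'), ('0.0536', '6.5'), ('0.0532', '9.5'), ('hold', '0.0532', '10.3')] 31.2167
BR [('0.0566', '-0.3'), ('0.0554', '-0.2'), ('0.0545', '-0.0'), ('0.0538', '0.2'), ('0.0535', '5.5'), ('0.0533', '10.5'), ('hold', '0.0532', '10.7')] 34.75
FR [('0.0565', '1.0'), ('0.0554', '1.4'), ('0.0546', '0.8'), ('0.0538', '1.1'), ('0.0534', '9.6'), ('hold', '0.0534', '9.1')] 37.875
39.8833
```

View pics/j.png

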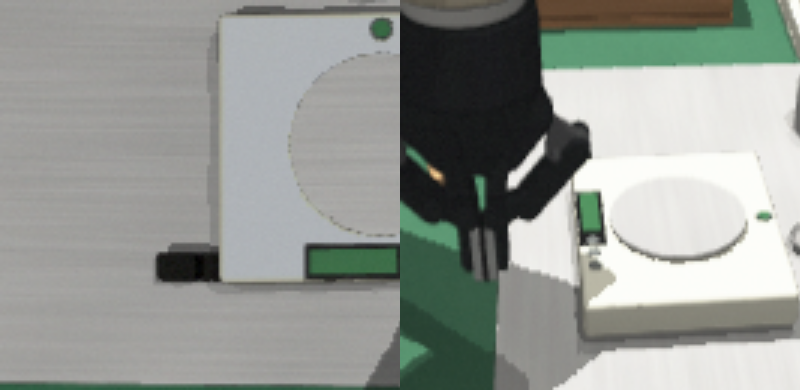

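The wedge sits under the front-left edge (heel at crop (180, 267)), the scale is in place, all four corners are firm, and the robot is clear.

```bash
python3 -c "
from h import *
print(r.hand_in())"
```

```text
the job is handed in; nothing more can be done
None
```

The front-left foot was the worn one; the wedge is now snug under that corner, all four corners held firm at about 10 N when pressed clockwise from it, and the job is handed in (no verdict was returned).

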